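# Third hand for a plaster casting box: hold the fourth cottle board while it is clamped

## Robot

A 6-joint arm with a two-finger parallel gripper is mounted at the origin on the work surface. World frame = base frame: x ahead of the robot, y to its left, z up, the work surface at z = 0. Lengths are in m, angles in rad, forces in N, time in s.
With the tool pointing down it reaches from about 0.3 to 0.775 m from the base axis. Payload 14.6 kg.
Tool frame: the origin (TCP) lies midway between the tips of the shut fingers; the grasp point (between the pads) lies 19 mm behind it (ctrl.grip_depth is the distance from the TCP to the grasp point, in m); z points along the fingers, x is the direction in which the jaws open and shut, and the axes are right-handed (so a half turn about z gives the same grasp; the last joint's range is limited). The gripper opens to 94 mm and grips with 3 to 60 N. Pads are 16 mm wide; open, the fingers measure 119 mm over their backs; the gripper's body (75 mm by 177 mm) begins 78 mm behind the grasp point.
Start: joints at [-1.181, 0.3, 1.521, -0, 1.321, -0.067], TCP at [0.243, -0.494, 0.205] pointing down, gripper open.
Joint ranges: [-3.03, 3.03], [-0.79, 2.21], [0.23, 2.52], [-1.04, 4.18], [0, 3.07], [-2.55, 2.55]. Speed limits (rad/s): [2.22, 2.22, 2.57, 3.14, 3.14, 3.14].

## Interface

Orientations are given as [roll, pitch, yaw] about the fixed x, y, z axes, in that order (R = Rz(yaw) Ry(pitch) Rx(roll)).
In Python, from station import ctrl gives the robot as it stands.
- The arm moves only by the tool play_rows, never from a script. Its argument "steps" is a list that holds one entry, the list of rows, each a list of 7 numbers: the shift along the tool's x, y, z in cm, then the turn, a rotation vector about the tool's x, y, z in rad, then the opening, from 0 (shut) to 1 (fully open). In form: [[[x, y, z, ax, ay, az, hand], ...]]. A call has 1 to 20 rows; each row is the pose to reach, as a shift and turn from the pose measured when the call began, along the tool's axes at that moment; what a row does not reach only later rows make up. A row lasts 1/12 s, in which the tool goes at most 41.7 mm and 7.16 degrees, less where a joint would pass 70% of its speed; a pose out of reach is approached as far as the arm can. A call with a gripper value outside its range is refused whole. The fingers move at their own pace and stop on an object; "force" is the grip in N (left out, the last holds). Time passes only in rows, so rows that repeat a pose let the fingers close. It gives the time, the measured TCP pose, the force and the opening at its end, in the units of the state.
- ctrl.get_obs(): the state, without advancing time (a new reading comes with each control period).
- ctrl.camera(name): name is "scene" or "side" or "wrist"; returns a dict with "frame" (480x640x3 uint8, blue, green, red), "fovy" (degrees; the focal length in pixels is half the picture's height over the tangent of half this angle, whatever the lens; pixels are square), "cx", "cy" (the principal point, pixels), "D" ([k1, k2, p1, p2, k3] as OpenCV has them; the pictures are not rectified), "world_to_cam" (4x4, takes a point from world to camera coordinates). Camera axes: x right, y up, looking along -z (the intrinsics and any distortion apply to the point x, -y, -z); pixel columns grow to the right and rows downward; lengths in m; the calibration is good to about 2 mm. A picture is of the moment at which its call begins. There is no depth.
- ctrl.hand_in(): hands the job in, once; it reports no verdict.
The state is a dict: "time_s": time; "qpos": joint angles; "joint_vel": joint speeds; "tau": joint torques, N m; "ee_pos": TCP position; "eef_rot": TCP orientation; "force": force on the tool from outside, world axes, zero at the start; "moment": the same for the moment, N m; "grip_width": finger opening in m.
Only numpy, scipy, OpenCV 4.12 (cv2) and the standard library are available. Lean on these libraries where they do the work, as an engineer would, in place of code of your own. Each camera call takes 0.05 s, during which the arm holds its last target. There are 200 camera calls.

## Task

I am boxing in a bowl model to cast a plaster mould and one wall of the box is missing: from the loose cottle boards take the one that is as tall as the three clamped walls and long enough to cover the whole open side, and stand it upright on the base board to close that side, cleat on the outside, cleated end square against the overhanging face of the far wall and its flat face snug against the end of the near wall, so that no plaster leaks. Then be my third hand: keep hold of it and press it endways against the far wall with a light, steady push of about 12 N (anything from 5 to 20 N will do), and finish while still holding and pushing so that I can put the clamp on. Do not ram the walls, do not touch the model, and leave the other boards and the tools where they are.

Things in the scene. Friction and masses are not known exactly. Their poses are not given: they have to be found in the camera images.
- base: half-built casting box, fixed: white-faced base board 340 x 340 x 18 mm; origin at the centre of its underside, on the bench. x points to the far wall, y to the open side. Three pine walls like the missing board (220 x 18 x 110 mm, tops 128 mm above the bench) enclose a 160 x 160 mm space about the origin. Two G-clamps on the corners away from the open side rise 29 mm above the walls
- far_wall: the wall that the board is pressed against (rigid wood, fixed): its inner face is the plane x = +80 mm in the frame of base; at the open side it overhangs to y = +140 mm. Origin under the centre of its plank. A board that is also borne down on the base board drags on it (friction about 0.6), and that drag is not push on this wall
- near_wall: the wall at the other end of the open side, fixed: its cleated end, 48 mm wide (x = -128 to -80 mm in the frame of base), faces the open side at y = +80 mm. Origin under the centre of its plank
- model: upturned bowl, 100 mm across and 56 mm high, stuck to the middle of the base board; origin at the centre of its underside (18 mm above the bench). Not to be touched
- corner (a point): point on the base board's top face (18 mm above the bench), on the far wall's inner face, at x = +80, y = +80 mm in the frame of base. When home, the missing board's plank lies along base x: inner face at y = +80, outer face at y = +98, cleated end at x = +80, plain end at x = -140 mm
- full_mid (a point): centre, half-way up, of the right loose cottle board: pine plank 220 long (x axis) x 18 thick (y) x 110 mm high (z, up), about 0.27 kg (varies), standing on its long edge on the bench. A 30 x 30 mm cleat as tall as the plank is fixed to its +y face, flush with its +x end. When home its axes are parallel to those of base
- full_cleat (a point): centre of that board's cleat, half-way up: x = +95, y = +24 mm from the centre of the plank
- full_seat (a point): point on that board's inner (-y) face, half-way up, that comes to the middle of the near wall's end when the board is home: x = -59, y = -9 mm from the centre of the plank
- short_mid (a point): centre, half-way up, of a spare cottle board too short for the opening: 140 long x 18 thick x 110 mm high, 30 mm cleat on the +y face at the +x end; stands on its edge
- low_mid (a point): centre, half-way up, of a spare cottle board too low for this box: 220 long x 18 thick x 60 mm high, 30 mm cleat on the +y face at the +x end; stands on its edge
- clamp3: loose dark steel G-clamp lying flat on the bench, about 175 x 80 mm, 14 mm thick; for the person to use
- square: loose try square lying on the bench, wooden stock 120 mm, steel blade 190 mm
- mixbowl: loose black rubber mixing bowl, 170 mm across, 85 mm high
- jug: loose white plastic jug, 100 mm across, 140 mm high
- brush: loose brush lying on the bench
- kidney: loose flat steel kidney, about 60 mm, 5 mm thick, lying on the bench
- stick: loose wooden modelling tool, 160 mm long, 9 mm thick, lying on the base board beyond the far wall

How it is judged:
At the end, for the whole second after the job is handed in: Full-size board upright (3 deg), down on the base board (4 mm), square to the box (2.5 deg), cleat outside, within 3 mm of the near wall's end, pressed on the far wall with 5 to 20 N, still, and held by the fingers through the last second (contact force between full and far_wall between 5 and 20 N and contact force between the fingers and full above 3 N and y of full_seat in the frame of base between 0.0775 and 0.083 m and x of full_cleat in the frame of base above 0.062 m and y of full_cleat in the frame of base above 0.105 m and z of full_mid in the frame of base below 0.077 m and angle between full_mid's own z axis and vertical below 0.05 rad and angle between the x axis of full_mid and the x axis of base, either way round below 0.045 rad and linear speed of full below 0.01 m/s); the arm keeps its last pose, push and grip.
It fails at once if the far wall was rammed (over 45 N) (contact force between full and far_wall above 45 N).
It fails at once if the near wall was rammed (over 45 N) (contact force between full and near_wall above 45 N).
It fails at once if the model was touched (contact force between model and anything else above 0.5 N).
It fails at once if another board or a tool was disturbed (over 25 mm) (distance of any of short_mid, low_mid, clamp3, square, mixbowl, jug, brush, kidney, stick from where it was at the start of the episode above 0.025 m).
It also fails if it takes over 54 s, if anything falls off the work surface, if the arm or the gripper's body presses on something with over 40 N, if the wrist force passes 120 N, or if a joint passes its speed limit or range.

## Working session

There is one attempt and no reset: what is moved stays moved. The work goes in short steps, Python scripts to look and compute and a tool call to move; the robot and the scene stay as the last step left them, time stands still between calls to the robot, and variables do not carry over. Pictures are saved under pics/ and viewed, about 8 in all and at most 12, crops included, and the job is handed in when it is done.

Besides the shell and the picture viewer there is one more tool, called after ">>>" as a command line: name --argument value ..., lists and objects as JSON in quotes. play_rows: Moves the arm, as the interface text tells. Its arguments: {"type":"object","properties":{"steps":{"type":"array"},"force":{"type":"number"}},"required":["steps"]}

```bash
ls; mkdir -p pics; cat > h.py <<'E'
import numpy as np, cv2, pickle
from scipy.spatial.transform import Rotation as R
from station import ctrl
def grab(name,fn):
    c=ctrl.camera(name); cv2.imwrite('pics/'+fn+'.png',c['frame']); pickle.dump(c,open('pics/'+fn+'.pkl','wb')); return c
def load(fn): return pickle.load(open('pics/'+fn+'.pkl','rb'))
def K(c):
    f=240/np.tan(np.radians(c['fovy'])/2); return np.array([[f,0,c['cx']],[0,f,c['cy']],[0,0,1]])
def ray(c,px,z):
    "world points on plane z for pixels"
    px=np.array(px,float).reshape(-1,1,2); u=cv2.undistortPoints(px,K(c),np.array(c['D'],float)).reshape(-1,2)
    T=np.linalg.inv(np.array(c['world_to_cam'])); o=T[:3,3]
    d=(T[:3,:3]@np.c_[u[:,0],-u[:,1],-np.ones(len(u))].T).T
    z=np.broadcast_to(z,len(u)); return o+d*((z-o[2])/d[:,2])[:,None]
def proj(c,P):
    P=np.atleast_2d(P); q=(np.array(c['world_to_cam'])@np.c_[P,np.ones(len(P))].T).T[:,:3]*[1,-1,-1]
    return cv2.projectPoints(q.reshape(-1,1,3),np.zeros(3),np.zeros(3),K(c),np.array(c['D'],float))[0].reshape(-1,2)
E
python3 - <<'E'
from h import *
for n in('scene','side','wrist'):
    c=grab(n,n+'0'); T=np.linalg.inv(np.array(c['world_to_cam'])); print(n,c['fovy'],T[:3,3].round(3),(-T[:3,2]).round(2))
o=ctrl.get_obs(); print({k:np.round(v,3) for k,v in o.items()}, ctrl.grip_depth)
E
```

```text
pics
scene 49.85465761267888 [1.252 0.092 1.241] [-0.53 -0.12 -0.84]
side 45.8697870786584 [ 0.257 -0.884  1.111] [ 0.17  0.61 -0.78]
wrist 58.085614867003414 [ 0.318 -0.456  0.385] [-0.26 -0.13 -0.96]
{'time_s': np.float64(0.15), 'qpos': array([-1.181,  0.3  ,  1.521, -0.   ,  1.321, -0.067]), 'joint_vel': array([-0.   , -0.001,  0.   , -0.   ,  0.001,  0.   ]), 'tau': array([ 1.0000e-03, -5.3196e+01, -3.5282e+01,  7.1000e-02,  2.4000e-02,
       -0.0000e+00]), 'ee_pos': array([ 0.243, -0.493,  0.205]), 'eef_rot': array([-3.142e+00,  1.000e-03, -1.114e+00]), 'force': array([ 0.126, -0.192, -1.06 ]), 'moment': array([ 0.008, -0.003, -0.026]), 'grip_width': np.float64(0.094)} 0.0188
```

View pics/scene0.png

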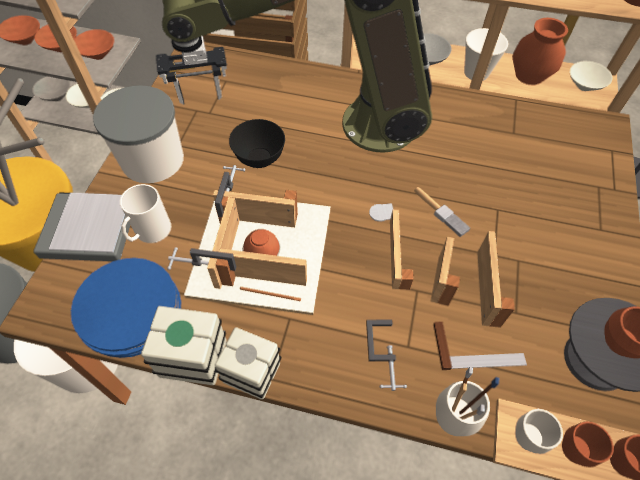

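View pics/side0.png

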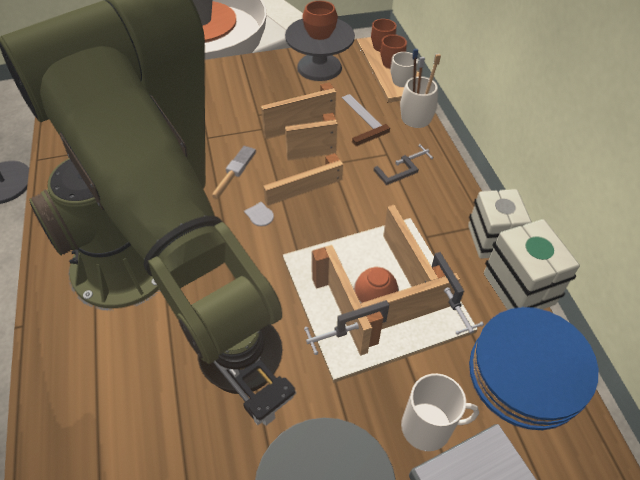

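Scene view: the box is on the left, with the open side toward image right (world +y) and the stick beyond the far wall (bottom). The boards at right are low (395-410, 210-288), short (446, 240-300) and full (480-512, 232-325), each with its cleat at the bottom right. I'll enlarge the box and the full board.

```bash
python3 - <<'E'
import cv2,numpy as np
a=cv2.imread('pics/scene0.png')
c1=cv2.resize(a[160:320,170:340],None,fx=3.5,fy=3.5,interpolation=cv2.INTER_CUBIC)
cv2.imwrite('pics/c1.png',c1)
c2=cv2.resize(a[200:335,375:525],None,fx=4.4,fy=4.4,interpolation=cv2.INTER_CUBIC)
cv2.imwrite('pics/c2.png',c2)
E
```

```text
(no output)
```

View pics/c1.png

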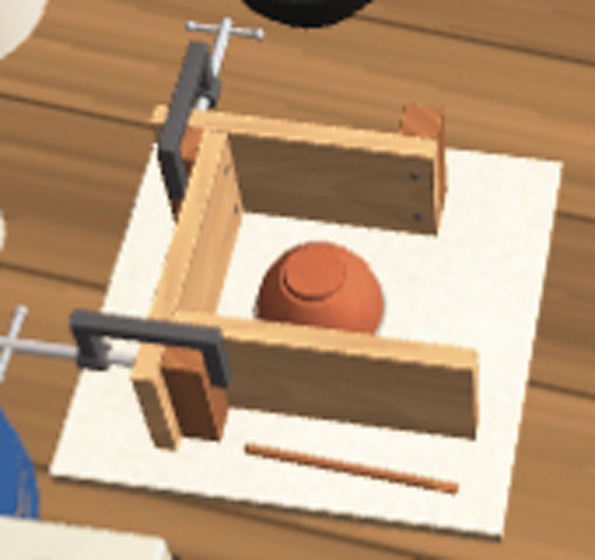

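View pics/c2.png

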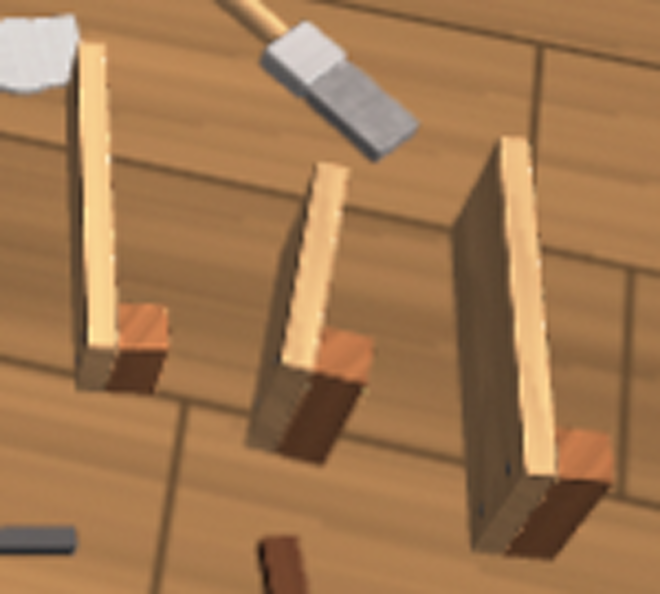

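```bash
cat >> h.py <<'E'
from scipy.optimize import least_squares
def fit(c,pts,px,x0):
    pts=np.array(pts,float)/1000; px=np.array(px,float)
    def W(s): return np.c_[R.from_euler('z',s[2]).apply(pts)[:,:2]+s[:2],pts[:,2]]
    s=least_squares(lambda s:(proj(c,W(s))-px).ravel(),x0,loss='soft_l1')
    return s.x,(proj(c,W(s.x))-px).round(1)
def b2w(s,p): return R.from_euler('z',s[2]).apply(np.array(p))+np.r_[s[:2],0]
E
python3 - <<'E'
from h import *
c=load('scene0')
cr=lambda p,s,o:(np.array(p)+.5)/s-.5+np.array(o)
P=[(-170,170,18),(170,170,18),(170,-170,18),(80,140,128),(98,140,128),(98,140,18),(-80,80,128),(-80,80,18)]
U=cr([(562,163),(503,530),(50,472),(479,349),(474,366),(476,438),(438,155),(437,235)],3.5,(170,160))
b,r=fit(c,P,U,[.5,-.2,0]); print('base',b.round(4),r.tolist())
P=[(-110,-9,110),(-110,9,110),(110,-9,110),(110,9,110),(80,39,110),(110,39,110),(110,-9,0),(110,39,0),(-110,-9,0)]
U=cr([(500,138),(527,138),(526,473),(555,473),(610,432),(612,482),(472,550),(553,558),(453,230)],4.4,(375,200))
f,r=fit(c,P,U,[.5,.3,0]); print('full',f.round(4),r.tolist())
# side view check
c=load('side0')
print(proj(c,[b2w(f,(x,y,.11)) for x,y in((-.11,-.009),(.11,-.009),(.11,.009))]).round(1).tolist(), proj(c,[b2w(f,(-.11,-.009,0)),b2w(b,(-.17,.17,.018)),b2w(b,(.08,.14,.128)),b2w(b,(-.128,.08,.128)),b2w(b,(-.17,-.17,.018))]).round(1).tolist())
E
```

```text
base [ 0.5662 -0.23    0.1023] [[0.1, -0.8], [-0.2, 0.4], [0.0, -0.3], [0.1, -0.9], [0.4, 0.5], [0.3, 0.4], [-1.2, 0.2], [0.3, 0.2]]
full [0.5288 0.3766 0.128 ] [[-0.1, -0.7], [0.8, -0.0], [-0.4, -0.4], [0.7, 0.5], [-0.1, -0.1], [0.6, -0.1], [-0.8, 0.2], [-0.1, 0.6], [-0.7, -0.1]]
[[262.8, 109.6], [336.4, 91.9], [334.0, 88.3]] [[265.4, 139.6], [282.2, 254.8], [386.9, 206.6], [311.1, 250.5], [333.2, 379.5]]
```

```bash
cat >> h.py <<'E'
BASE=np.array([0.5662,-0.23,0.1023]); FULL=np.array([0.5288,0.3766,0.128])
def go(p,yaw,o=None):
    o=o or ctrl.get_obs(); A=R.from_euler('xyz',o['eef_rot']); B=R.from_euler('xyz',[np.pi,0,yaw])
    s=A.inv().apply(np.array(p)-o['ee_pos'])*100; r=(A.inv()*B).as_rotvec()
    print('target',np.round(p,4),'shift cm',s.round(2),'turn',r.round(4)); return np.r_[s,r]
E
python3 - <<'E'
from h import *
p=b2w(FULL,(.018,0,.066)); print(p)
q=p.copy(); q[2]=.25; go(q,FULL[2]-np.pi/2); go(p,FULL[2]-np.pi/2)
E
```

```text
[0.54665275 0.37889771 0.066     ]
target [0.5467 0.3789 0.25  ] shift cm [-64.88 -65.77  -4.44] turn [1.000e-04 8.000e-04 3.288e-01]
target [0.5467 0.3789 0.066 ] shift cm [-64.86 -65.77  13.96] turn [1.000e-04 8.000e-04 3.288e-01]
```

>>> play_rows --steps '[[[0,0,-4.4,0,0,0.1,0.6],[-65,-65.8,-4.4,0,0,0.329,0.6],[-65,-65.8,-4.4,0,0,0.329,0.6],[-65,-65.8,-4.4,0,0,0.329,0.6],[-65,-65.8,-4.4,0,0,0.329,0.6],[-65,-65.8,-4.4,0,0,0.329,0.6],[-65,-65.8,-4.4,0,0,0.329,0.6],[-65,-65.8,-4.4,0,0,0.329,0.6],[-65,-65.8,-4.4,0,0,0.329,0.6],[-65,-65.8,-4.4,0,0,0.329,0.6],[-65,-65.8,-4.4,0,0,0.329,0.6],[-65,-65.8,-4.4,0,0,0.329,0.6],[-65,-65.8,-4.4,0,0,0.329,0.6],[-65,-65.8,-4.4,0,0,0.329,0.6],[-65,-65.8,-4.4,0,0,0.329,0.6],[-65,-65.8,-4.4,0,0,0.329,0.6],[-65,-65.8,-4.4,0,0,0.329,0.6],[-65,-65.8,-4.4,0,0,0.329,0.6],[-65,-65.8,-4.4,0,0,0.329,0.6],[-65,-65.8,-4.4,0,0,0.329,0.6]]]'

```text
time_s: 1.82
ee_pos: [0.5027, 0.2565, 0.249]
eef_rot: [3.141, 0.001, -1.443]
force: [1.0, -1.1, 1.2]
grip_width: 0.057
```

```bash
python3 - <<'E'
from h import *
p=b2w(FULL,(.018,0,.25)); go(p,FULL[2]-np.pi/2)
E
```

```text
target [0.5467 0.3789 0.25  ] shift cm [-11.58  -5.93  -0.09] turn [0.0005 0.0007 0.    ]
```

>>> play_rows --steps '[[[-11.6,-5.9,-0.1,0,0,0,0.6],[-11.6,-5.9,-0.1,0,0,0,0.6],[-11.6,-5.9,-0.1,0,0,0,0.6],[-11.6,-5.9,-0.1,0,0,0,0.6],[-11.6,-5.9,-0.1,0,0,0,0.6],[-11.6,-5.9,-0.1,0,0,0,0.6]]]'

```text
time_s: 2.32
ee_pos: [0.5462, 0.3786, 0.2494]
eef_rot: [3.14, 0.0, -1.442]
force: [-0.1, -0.1, -0.2]
grip_width: 0.0563
```

```bash
python3 - <<'E'
from h import *
p=b2w(FULL,(.018,0,.066)); go(p,FULL[2]-np.pi/2)
c=grab('wrist','wrist1')
print(proj(c,[b2w(FULL,(x,y,.11)) for x,y in((-.11,-.009),(-.11,.009),(.11,-.009),(.11,.009),(.11,.039),(.08,.039))]).round(0).tolist())
E
```

```text
target [0.5467 0.3789 0.066 ] shift cm [-0.02 -0.08 18.34] turn [0.0015 0.0001 0.0004]
[[330.0, 361.0], [309.0, 361.0], [332.0, 90.0], [307.0, 90.0], [264.0, 90.0], [265.0, 133.0]]
```

View pics/wrist1.png

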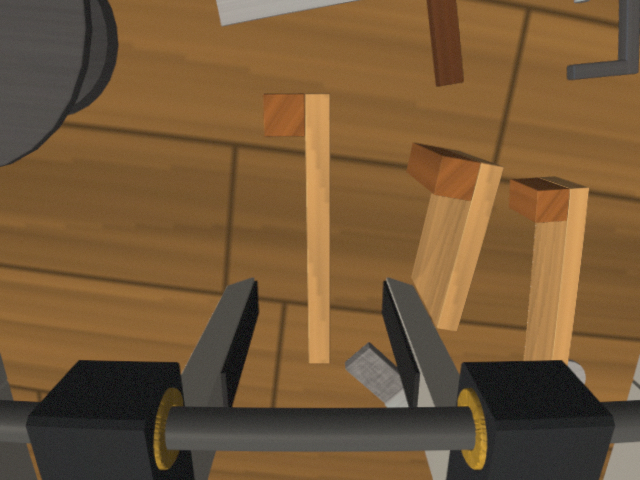

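The wrist view shows the board's top strip running from (305–330, 94) to (309–329, 362). That matches my fit to about 3 px, and the fingers straddle it cleanly. Next I descend and grip.

>>> play_rows --steps '[[[0,-0.1,4,0,0,0,0.6],[0,-0.1,8,0,0,0,0.6],[0,-0.1,12,0,0,0,0.6],[0,-0.1,15,0,0,0,0.6],[0,-0.1,17,0,0,0,0.6],[0,-0.1,18.3,0,0,0,0.6],[0,-0.1,18.3,0,0,0,0.6],[0,-0.1,18.3,0,0,0,0.6],[0,-0.1,18.3,0,0,0,0],[0,-0.1,18.3,0,0,0,0],[0,-0.1,18.3,0,0,0,0],[0,-0.1,18.3,0,0,0,0],[0,-0.1,18.3,0,0,0,0],[0,-0.1,18.3,0,0,0,0],[0,-0.1,18.3,0,0,0,0],[0,-0.1,18.3,0,0,0,0]]]' --force 50

```text
time_s: 3.7
ee_pos: [0.5471, 0.3783, 0.0672]
eef_rot: [3.141, 0.001, -1.443]
force: [-0.2, 0.7, 0.7]
grip_width: 0.0177
```

>>> play_rows --steps '[[[0,0,-1,0,0,0,0],[0,0,-3,0,0,0,0],[0,0,-6,0,0,0,0],[0,0,-9,0,0,0,0],[0,0,-12,0,0,0,0],[0,0,-15,0,0,0,0],[0,0,-16,0,0,0,0],[0,0,-16,0,0,0,0],[0,0,-16,0,0,0,0]]]'

```text
time_s: 4.45
ee_pos: [0.547, 0.378, 0.2259]
eef_rot: [3.14, -0.0, -1.443]
force: [-0.8, 0.0, -3.7]
grip_width: 0.0177
```

```bash
python3 - <<'E'
from h import *
o=ctrl.get_obs(); print(o['force'].round(2),o['moment'].round(3),o['grip_width'])
go(b2w(BASE,(-.022,.106,.227)),BASE[2]-np.pi/2)
E
```

```text
[-0.81  0.   -3.73] [0.033 0.006 0.042] 0.017682267360548745
target [ 0.5335 -0.1268  0.227 ] shift cm [49.9   7.76 -0.1 ] turn [ 0.0018 -0.      0.0252]
```

>>> play_rows --steps '[[[1.5,0.2,-0.1,0,0,0,0],[4,0.6,-0.1,0,0,0,0],[7,1.1,-0.1,0,0,0,0],[10,1.6,-0.1,0,0,0,0],[13.5,2.1,-0.1,0,0,0.01,0],[17,2.6,-0.1,0,0,0.01,0],[20.5,3.2,-0.1,0,0,0.01,0],[24,3.7,-0.1,0,0,0.015,0],[27.5,4.3,-0.1,0,0,0.015,0],[31,4.8,-0.1,0,0,0.02,0],[34.5,5.4,-0.1,0,0,0.02,0],[38,5.9,-0.1,0,0,0.02,0],[41,6.4,-0.1,0,0,0.025,0],[44,6.8,-0.1,0,0,0.025,0],[46.5,7.2,-0.1,0,0,0.025,0],[48.5,7.5,-0.1,0,0,0.025,0],[49.5,7.7,-0.1,0,0,0.025,0],[49.9,7.8,-0.1,0,0,0.025,0],[49.9,7.8,-0.1,0,0,0.025,0],[49.9,7.8,-0.1,0,0,0.025,0]]]'

```text
time_s: 6.12
ee_pos: [0.533, -0.1259, 0.2264]
eef_rot: [3.139, 0.001, -1.468]
force: [-0.2, 0.8, -2.6]
grip_width: 0.0178
```

```bash
python3 - <<'E'
from h import *
o=ctrl.get_obs(); print(o['force'].round(2),o['moment'].round(3))
go(b2w(BASE,(-.022,.106,.093)),BASE[2]-np.pi/2)
c=grab('scene','scene2'); grab('side','side2'); grab('wrist','wrist2')
a=cv2.imread('pics/scene2.png')[140:320,170:350]; b=cv2.imread('pics/wrist2.png')
cv2.imwrite('pics/v2.png',np.hstack([cv2.resize(a,(400,400),interpolation=cv2.INTER_CUBIC),cv2.resize(b,(400,300))[:,:] if 0 else cv2.copyMakeBorder(cv2.resize(b,(400,300)),0,100,0,0,cv2.BORDER_CONSTANT)]))
E
```

```text
[-0.16  0.75 -2.63] [ 0.046 -0.017 -0.038]
target [ 0.5335 -0.1268  0.093 ] shift cm [ 0.1  -0.08 13.34] turn [0.0028 0.0006 0.0008]
```

View pics/v2.png

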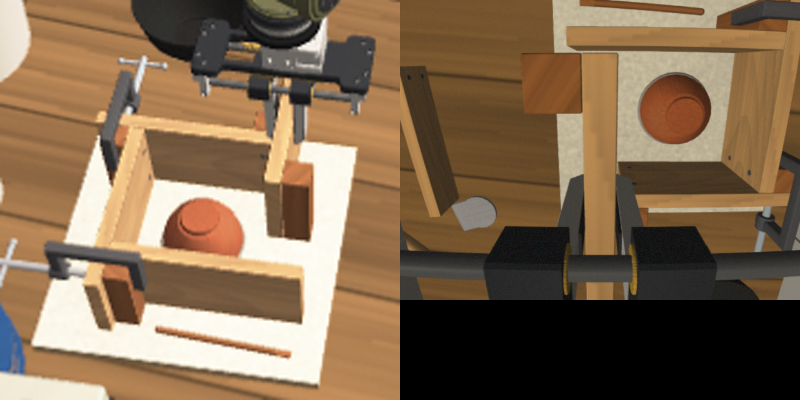

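The board hangs outside the open side with its cleat outward. The far wall's end top is at about raw (269, 43–75), and the near wall's top is hidden behind the fingers. I'll check this against predictions in an enlarged crop.

```bash
python3 - <<'E'
from h import *
c=load('wrist2'); o=ctrl.get_obs()
P=[(.08,.14,.128),(.098,.14,.128),(.08,-.08,.128),(-.08,-.08,.128),(-.08,-.08,.018),(.08,-.08,.018)]
print('base',proj(c,[b2w(BASE,p) for p in P]).round(1).tolist())
tw=o['eef_rot'][2]+np.pi/2; F=np.r_[o['ee_pos'][:2]-R.from_euler('z',tw).apply([.018,0,0])[:2],tw]
zt=o['ee_pos'][2]-.0672+.11
print('board',proj(c,[b2w(F,(.11,y,zt)) for y in(-.009,.009,.039)]+[b2w(F,(.08,.039,zt))]).round(1).tolist())
a=c['frame'][20:340,190:640]; cv2.imwrite('pics/v3.png',cv2.resize(a,(800,569),interpolation=cv2.INTER_CUBIC))
E
```

```text
base [[265.9, 71.9], [265.1, 40.7], [614.7, 78.1], [574.7, 307.7], [512.4, 256.3], [534.2, 83.5]]
board [[349.8, 75.7], [289.8, 75.7], [190.7, 76.8], [197.8, 175.1]]
```

View pics/v3.png

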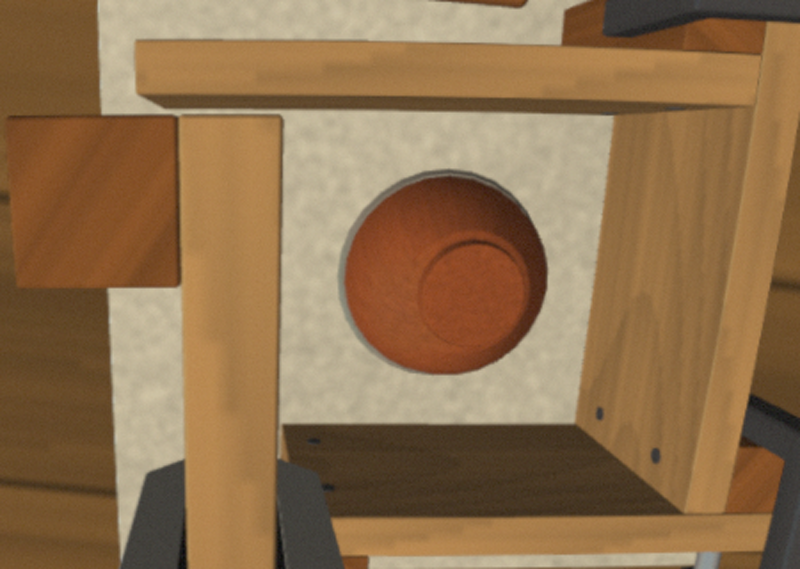

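Far-wall corners are at raw (267, 73) and (266, 43), against predicted (266, 72) and (265, 41), so the base pose holds to about 1 mm. The board's cleated end sits about 3 mm short of the model, leaving a gap of about 13 mm. Descending.

>>> play_rows --steps '[[[0.1,-0.1,2,0.002,0,0,0],[0.1,-0.1,4.5,0.002,0,0,0],[0.1,-0.1,7,0.002,0,0,0],[0.1,-0.1,9.5,0.002,0,0,0],[0.1,-0.1,11.5,0.002,0,0,0],[0.1,-0.1,12.5,0.002,0,0,0],[0.1,-0.1,13.2,0.002,0,0,0],[0.1,-0.1,13.4,0.002,0,0,0],[0.1,-0.1,13.4,0.002,0,0,0],[0.1,-0.1,13.4,0.002,0,0,0],[0.1,-0.1,13.4,0.002,0,0,0],[0.1,-0.1,13.4,0.002,0,0,0]]]'

```text
time_s: 7.27
ee_pos: [0.5344, -0.1268, 0.0938]
eef_rot: [-3.14, -0.0, -1.467]
force: [-0.5, -0.4, -2.1]
grip_width: 0.0181
```

```bash
cat >> h.py <<'E'
def st():
    o=ctrl.get_obs(); Bi=R.from_euler('z',-BASE[2])
    print('t',o['time_s'],'baseTCP mm',(Bi.apply(o['ee_pos']-[*BASE[:2],0])*1000).round(2),'rot',o['eef_rot'].round(4),'dyaw',round(o['eef_rot'][2]+np.pi/2-BASE[2],4),'F base',Bi.apply(o['force']).round(2),'M',Bi.apply(o['moment']).round(3),'w',round(o['grip_width'],4)); return o
E
python3 - <<'E'
from h import *
st()
E
```

```text
t 7.2667 baseTCP mm [-21.12 105.87  93.77] rot [-3.1402e+00 -5.0000e-04 -1.4670e+00] dyaw 0.0015 F base [-0.55 -0.3  -2.1 ] M [-0.027  0.001 -0.07 ] w 0.0181
```

>>> play_rows --steps '[[[0,0,0.2,-0.001,0,0.001,0],[0,0,0.4,-0.001,0,0.001,0],[0,0,0.5,-0.001,0,0.001,0],[0,0,0.6,-0.001,0,0.001,0],[0,0,0.7,-0.001,0,0.001,0],[0,0,0.75,-0.001,0,0.001,0],[0,0,0.75,-0.001,0,0.001,0],[0,0,0.75,-0.001,0,0.001,0],[0,0,0.75,-0.001,0,0.001,0]]]'

```text
time_s: 8.02
ee_pos: [0.5344, -0.1269, 0.0863]
eef_rot: [-3.141, -0.0, -1.468]
force: [-0.2, 0.3, -2.7]
grip_width: 0.0181
```

```bash
python3 - <<'E'
from h import *
st()
E
```

```text
t 8.0167 baseTCP mm [-21.08 105.85  86.32] rot [-3.1412e+00 -5.0000e-04 -1.4680e+00] dyaw 0.0005 F base [-0.15  0.36 -2.74] M [-0.004 -0.016  0.005] w 0.0181
```

>>> play_rows --steps '[[[0.3,0,0,0,0,0,0],[0.6,0,0,0,0,0,0],[0.9,0,0,0,0,0,0],[1.2,0,0,0,0,0,0],[1.35,0,0,0,0,0,0],[1.45,0,0,0,0,0,0],[1.5,0,0,0,0,0,0],[1.53,0,0,0,0,0,0],[1.56,0,0,0,0,0,0],[1.6,0,0,0,0,0,0],[1.6,0,0,0,0,0,0],[1.6,0,0,0,0,0,0]]]'

```text
time_s: 9.02
ee_pos: [0.5361, -0.1427, 0.0863]
eef_rot: [-3.141, -0.0, -1.468]
force: [-0.8, -0.1, -2.3]
grip_width: 0.0177
```

```bash
python3 - <<'E'
from h import *
st()
E
```

```text
t 9.0167 baseTCP mm [-21.06  89.89  86.33] rot [-3.1412e+00 -5.0000e-04 -1.4680e+00] dyaw 0.0005 F base [-0.81  0.03 -2.32] M [0.063 0.048 0.048] w 0.0177
```

Not in contact yet. I'll continue in 0.2 mm steps.

>>> play_rows --steps '[[[0.02,0,0,0,0,0,0],[0.04,0,0,0,0,0,0],[0.06,0,0,0,0,0,0],[0.08,0,0,0,0,0,0],[0.08,0,0,0,0,0,0],[0.08,0,0,0,0,0,0]]]'

```text
time_s: 9.52
ee_pos: [0.5361, -0.1432, 0.0863]
eef_rot: [-3.141, -0.0, -1.468]
force: [0.1, 4.7, -2.5]
grip_width: 0.0178
```

```bash
python3 - <<'E'
from h import *
st()
E
```

```text
t 9.5167 baseTCP mm [-21.04  89.38  86.3 ] rot [-3.1412 -0.     -1.468 ] dyaw 0.0005 F base [ 0.58  4.63 -2.54] M [ 0.814 -0.139 -0.261] w 0.0178
```

>>> play_rows --steps '[[[-0.03,0,0,0,0,0,0],[-0.03,-0.2,0,0,0,0,0],[-0.03,-0.4,0,0,0,0,0],[-0.03,-0.55,0,0,0,0,0],[-0.03,-0.65,0,0,0,0,0],[-0.03,-0.72,0,0,0,0,0],[-0.03,-0.76,0,0,0,0,0],[-0.03,-0.8,0,0,0,0,0],[-0.03,-0.8,0,0,0,0,0],[-0.03,-0.8,0,0,0,0,0]]]'

```text
time_s: 10.35
ee_pos: [0.5442, -0.1421, 0.0863]
eef_rot: [-3.141, -0.0, -1.468]
force: [1.0, 1.6, -2.9]
grip_width: 0.0179
```

```bash
python3 - <<'E'
from h import *
st()
E
```

```text
t 10.35 baseTCP mm [-12.96  89.65  86.32] rot [-3.1409e+00 -1.0000e-04 -1.4680e+00] dyaw 0.0005 F base [ 1.17  1.5  -2.9 ] M [ 0.184 -0.093 -0.051] w 0.0179
```

>>> play_rows --steps '[[[0,-0.03,0,0,0,0,0],[0,-0.06,0,0,0,0,0],[0,-0.1,0,0,0,0,0],[0,-0.13,0,0,0,0,0],[0,-0.16,0,0,0,0,0],[0,-0.18,0,0,0,0,0],[0,-0.18,0,0,0,0,0]]]'

```text
time_s: 10.93
ee_pos: [0.546, -0.142, 0.0864]
eef_rot: [-3.141, -0.0, -1.468]
force: [-0.4, 1.4, -1.2]
grip_width: 0.0176
```

>>> play_rows --steps '[[[0,-0.03,0,0,0,0,0],[0,-0.06,0,0,0,0,0],[0,-0.08,0,0,0,0,0],[0,-0.1,0,0,0,0,0],[0,-0.1,0,0,0,0,0]]]'

```text
time_s: 11.35
ee_pos: [0.5467, -0.1419, 0.0863]
eef_rot: [3.142, 0.0, -1.468]
force: [-3.8, 0.0, 0.2]
grip_width: 0.0179
```

>>> play_rows --steps '[[[0,-0.02,0,0,0,0,0],[0,-0.04,0,0,0,0,0],[0,-0.04,0,0,0,0,0],[0,-0.04,0,0,0,0,0]]]'

```text
time_s: 11.68
ee_pos: [0.5468, -0.1419, 0.0864]
eef_rot: [3.141, 0.0, -1.468]
force: [-6.8, 0.1, 1.8]
grip_width: 0.0179
```

```bash
python3 - <<'E'
from h import *
st()
E
```

```text
t 11.6833 baseTCP mm [-10.32  89.63  86.38] rot [ 3.1407e+00  1.0000e-04 -1.4680e+00] dyaw 0.0004 F base [-6.72  0.81  1.76] M [ 0.127  1.099 -0.078] w 0.0179
```

>>> play_rows --steps '[[[0,-0.04,0,0,0,0,0],[0,-0.06,0,0,0,0,0],[0,-0.07,-0.01,0,0,0,0],[0,-0.07,-0.01,0,0,0,0],[0,-0.07,-0.01,0,0,0,0],[0,-0.07,-0.01,0,0,0,0]]]'

```text
time_s: 12.18
ee_pos: [0.5468, -0.1419, 0.0864]
eef_rot: [3.139, 0.0, -1.468]
force: [-10.1, 1.4, 1.3]
grip_width: 0.0177
```

```bash
python3 - <<'E'
from h import *
st()
E
```

```text
t 12.1833 baseTCP mm [-10.34  89.64  86.42] rot [ 3.1390e+00  4.0000e-04 -1.4681e+00] dyaw 0.0004 F base [-9.91  2.42  1.28] M [ 0.232  1.371 -0.025] w 0.0177
```

>>> play_rows --steps '[[[0,-0.07,-0.01,0,0,0,0],[0,-0.085,-0.02,0,0,0,0],[0,-0.085,-0.02,0,0,0,0],[0,-0.085,-0.02,0,0,0,0],[0,-0.085,-0.02,0,0,0,0],[0,-0.085,-0.02,0,0,0,0]]]'

```text
time_s: 12.68
ee_pos: [0.5467, -0.1419, 0.0865]
eef_rot: [3.137, 0.001, -1.468]
force: [-11.8, -0.5, 1.8]
grip_width: 0.0181
```

```bash
python3 - <<'E'
from h import *
st()
c=grab('scene','s3'); st(); w=grab('wrist','w3'); s=grab('side','d3'); st()
f=lambda a,w,h:cv2.resize(a,(w,h),interpolation=cv2.INTER_CUBIC)
v=np.zeros((600,800,3),np.uint8)
v[:300,:400]=f(c['frame'][160:295,200:380],400,300); v[:300,400:]=f(s['frame'][190:340,270:470],400,300); v[300:,:400]=f(w['frame'],400,300); v[300:,400:]=f(w['frame'][0:150,180:380],400,300)
cv2.imwrite('pics/v4.png',v)
E
```

```text
t 12.6833 baseTCP mm [-10.4   89.66  86.53] rot [ 3.1369e+00  8.0000e-04 -1.4682e+00] dyaw 0.0003 F base [-11.77   0.75   1.8 ] M [ 0.202  1.471 -0.093] w 0.0181
t 12.7333 baseTCP mm [-10.4   89.66  86.53] rot [ 3.1370e+00  8.0000e-04 -1.4682e+00] dyaw 0.0003 F base [-12.23   1.71   1.41] M [ 0.238  1.493 -0.128] w 0.0177
t 12.8333 baseTCP mm [-10.38  89.66  86.52] rot [ 3.1370e+00  8.0000e-04 -1.4683e+00] dyaw 0.0002 F base [-11.98   1.89   2.64] M [ 0.152  1.424 -0.089] w 0.0177
```

View pics/v4.png

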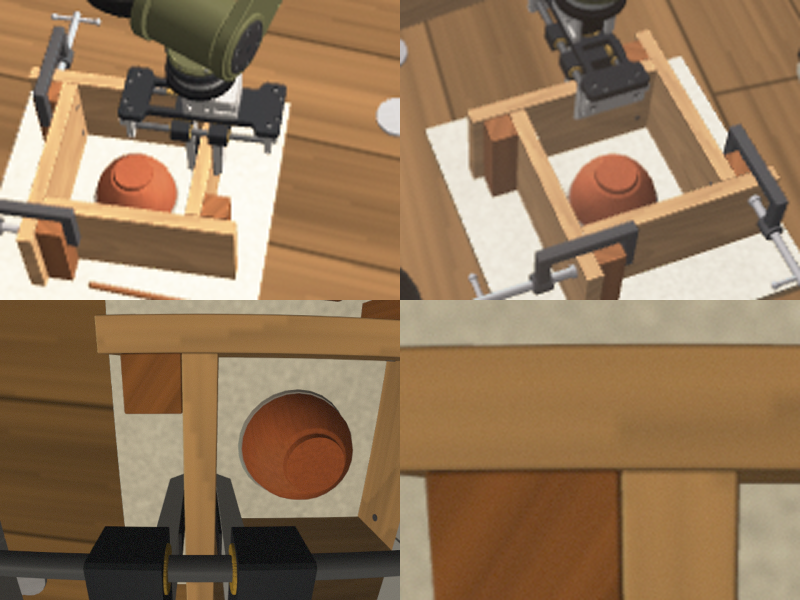

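The view shows the board closing the side with its cleat outside. In the bottom-right crop the cleated end meets the far wall along (430–740, 470) with no visible gap. The push has settled at about 12 N and is steady over 0.15 s, so I'm handing in.

```bash
python3 - <<'E'
from h import *
st(); ctrl.hand_in(); st()
E
```

```text
t 12.8333 baseTCP mm [-10.38  89.66  86.52] rot [ 3.1370e+00  8.0000e-04 -1.4683e+00] dyaw 0.0002 F base [-11.98   1.89   2.64] M [ 0.152  1.424 -0.089] w 0.0177
the job is handed in; nothing more can be done
the job is handed in; nothing more can be done
```

The full-size board (110 mm high, 220 mm long) now closes the open side, and I handed the job in at 12.8 s with the arm still holding it at 50 N grip. The hand-in gives no verdict, so these are my own last checks:

- **Push:** the wrist reads about 12 N endways against the far wall and stayed steady over the last readings. The wall force itself is not measured directly. Vertical load on the gripper rose by about 4–5 N as contact was made. If all of that is board-on-base contact, drag would take about 3 N and leave about 9 N on the wall.
- **Near wall:** contact was felt at about 5 N, then eased off by about 0.2 mm, leaving under 2 N. The inner face is at about y = 80.7 mm.
- **Square and upright:** the gripper is square to the box within 0.001 rad and tilted 0.005 rad. Board tilt was judged from the gripper and pictures, not measured separately.
- **Height:** the board is about 1 mm above its estimated seat, within the 4 mm allowed. This relies on the gripper height, and I did not press the board down to feel the base.
- **Surroundings:** the pictures show the model clear of the board and fingers. I saw no sign of another board or tool being moved, but did not measure their positions afterwards.

One reading disagreed: the board sat about 3 mm further back in the grip than my first fit. I allowed for this by closing the last few millimetres by force.

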